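# Roll the sample drum bung-up and lay it in the decanting cradle

## Task

The small steel sample drum lies on its side with its bung pointing towards the robot. Roll it along the bench, away from the robot, until the bung is on top, and only then lift it and lay it down in the V saddles of the decanting cradle, a rubber hoop in each, with the bung still on top. Leave the other things where they are.

Things in the scene. Friction and masses are not known exactly. Their poses are not given: they have to be found in the camera images.
- drum_axis (a point): the drum's middle, on its axis (as drum), but with axes that tell the bung's side: y is the drum's axis, z points square to it to the bung's side, so z is vertical when the bung is on top; at the start it leans 50 to 105 degrees from vertical, to the robot. Between the hoops the shell is free for fingers from y = -62 to +20 mm
- bung (a point): top of the bung, a dark steel round plug 29 mm in diameter with a cross bar, 5 mm proud of the shell (34 mm from the drum's axis, so within the hoops), 37 mm from the drum's middle along its y axis; same axes as drum_axis. A small rib on each end face of the drum runs from the axis towards the bung's side
- cradle_seat (a point): decanting cradle, fixed: grey base plate 110 x 176 x 10 mm, two 45-degree V saddles 20 mm wide, middles 70 mm either side of its centre along y, for the drum's hoops; outer lips leave 5 mm play; 60 mm high; open between the saddles (120 mm). This point: the drum's middle when seated, 65 mm above the bench; y along the seated drum's axis (either way round), z up
- tin_box: red hinged tin box, 90 x 128 x 38 mm, lying flat at the left; origin at the centre of its underside
- masking_tape: roll of masking tape lying flat, 105 mm diameter, 48 mm high, at the left; origin at the centre of its underside
- clear_cup: clear plastic cup, 75 mm rim diameter, 100 mm high, upright in the middle at the back; origin at the centre of its underside
- sanding_block: brown sanding block, 112 x 62 x 26 mm, at the back right; origin at the centre of its underside
- marker: white felt marker with a dark cap, 140 x 16 x 16 mm, lying between the drum and the cradle, pointing away from the robot; origin at the centre of its underside
- spatula: spatula with a wooden grip, 228 x 30 x 14 mm, lying at the right, pointing away from the robot; origin at the centre of its underside
- drum: small steel drum lying on its side, 0.45 kg: smooth shell 58 mm diameter, 170 mm long; round each end a black rubber hoop 70 mm diameter, 16 mm wide, middle 70 mm from the drum's middle; it rolls on them, shell and hoops turn as one. Origin at the drum's middle, on its axis, 35 mm above the bench; y along the axis; x and z say nothing of where the bung is

How it is judged:
By the outcome, as a careful person would: the job done as asked, in the order asked, and still so for the second after the job is handed in, with the robot touching nothing.
It also fails if it takes over 56 s, if anything falls off the work surface, if the arm or the gripper's body presses on something with over 40 N, if the wrist force passes 120 N, or if a joint passes its speed limit or range.

## Robot

A 7-joint arm with a two-finger parallel gripper is mounted at the origin on a cart in front of the work surface, level with it; the furniture and walls round the work are solid. World frame = base frame: x ahead of the robot, y to its left, z up, the work surface at z = 0. Lengths are in m, angles in rad, forces in N, time in s.
With the tool pointing down it reaches from about 0.4 to 0.85 m from the base axis. Payload 10.4 kg.
Tool frame: the origin (TCP) lies between the finger pads; the fingertips stand 8 mm ahead of it and the grasp point (between the pads) lies 11 mm behind it; z points along the fingers, x is the direction in which the jaws open and shut, and the axes are right-handed (so a half turn about z gives the same grasp; the last joint's range is limited). The gripper opens to 87 mm and grips with 3 to 60 N. Pads are 19 mm wide; open, the fingers measure 117 mm over their backs; the gripper's body (75 mm by 190 mm) begins 51 mm behind the grasp point.
Start: joints at [1.103, 0.332, -0.065, 1.46, 0.022, 1.35, -0.088], TCP at [0.269, -0.564, 0.231] pointing down, gripper open.
Joint ranges: [-2.6, 2.6], [-0.5, 2.12], [-1.47, 1.34], [0.16, 2.42], [-1.27, 4.41], [0.06, 2.06], [-2.6, 2.6]. Speed limits (rad/s): [2.22, 2.22, 2.79, 2.79, 3.14, 3.14, 3.14].

## Interface

Orientations are given as a unit quaternion [x, y, z, w].
In Python, from bench import r, viewer gives the robot as it stands.
- The arm moves only by the tool apply_moves, never from a script. Its argument "increments" is a list of rows, each an object with "grip": the closure in counts, from 0 (fully open) to 255 (shut); "xyz": the shift along the tool's x, y, z in mm, a list of three; "rotation": the turn, a rotation vector about the tool's x, y, z in degrees, a list of three. A call has 1 to 5 rows; each row is the pose to reach, as a shift and turn from the pose measured when the call began, along the tool's axes at that moment; what a row does not reach only later rows make up. A row lasts 1/8 s, in which the tool goes at most 62.5 mm and 10.7 degrees, less where a joint would pass 70% of its speed; a pose out of reach is approached as far as the arm can. A call with a gripper value outside its range is refused whole. The fingers move at their own pace and stop on an object; "squeeze" is the grip in N (left out, the last holds). Time passes only in rows, so rows that repeat a pose let the fingers close. It gives the time, the measured TCP pose, the force and the opening at its end, in the units of the state.
- r.read_state(): the state, without advancing time (a new reading comes with each control period).
- viewer.camera(name): name is "side" or "top" or "wrist"; returns a dict with "img" (480x640x3 uint8, blue, green, red), "range_z" (480x640 float32, m along the optical axis (not along the pixel's ray), 0 where there is no reading), "vertical_fov" (degrees; the focal length in pixels is half the picture's height over the tangent of half this angle, whatever the lens; pixels are square), "cx", "cy" (the principal point, pixels), "rvec" (rotation vector, rad) and "tvec" (3), from world to camera coordinates, as OpenCV has them. Camera axes: x right, y down, z forward; pixel columns grow to the right and rows downward; lengths in m; the calibration is good to about 2 mm. A picture is of the moment at which its call begins.
- r.close_job(): hands the job in, once; it reports no verdict.
The state is a dict: "time": time; "joint_positions": joint angles; "joint_vel": joint speeds; "joint_torque": joint torques, N m; "ee_pos": TCP position; "eef_rot": TCP orientation; "ft_force": force on the tool from outside, world axes, zero at the start; "torque": the same for the moment, N m; "width": finger opening in m.
Only numpy, scipy, OpenCV 4.12 (cv2) and the standard library are available. Lean on these libraries where they do the work, as an engineer would, in place of code of your own. Each camera call takes 0.05 s, during which the arm holds its last target.

## Working session

There is one attempt and no reset: what is moved stays moved. The work goes in short steps, Python scripts to look and compute and a tool call to move; the robot and the scene stay as the last step left them, time stands still between calls to the robot, and variables do not carry over. Pictures are saved under pics/ and viewed, and the job is handed in when it is done.

Besides the shell and the picture viewer there is one more tool, called after "Request:" by a JSON object that holds its "method" and its "body", one argument or row to a line. apply_moves: Moves the arm, as the interface text tells. Its arguments: {"type":"object","properties":{"increments":{"type":"array","items":{"type":"object","properties":{"grip":{"type":"number"},"xyz":{"type":"array","items":{"type":"number"}},"rotation":{"type":"array","items":{"type":"number"}}}}},"squeeze":{"type":"number"}},"required":["increments"]}

```bash
ls; mkdir -p pics; cat > h.py <<'E'
import numpy as np, cv2
from scipy.spatial.transform import Rotation as R
from bench import r, viewer
def cam(n,save=None):
    c=viewer.camera(n)
    c['f']=240/np.tan(np.radians(c['vertical_fov'])/2)
    c['R']=cv2.Rodrigues(np.array(c['rvec'],float))[0]; c['t']=np.array(c['tvec'],float).ravel()
    if save: cv2.imwrite('pics/'+save+'.png',c['img'])
    return c
def pts(c):
    v,u=np.mgrid[0:480,0:640]; z=c['range_z']
    p=np.stack([(u-c['cx'])/c['f']*z,(v-c['cy'])/c['f']*z,z],-1)
    return (p-c['t'])@c['R']
def ray(c,u,v,h):
    d=np.array([(u-c['cx'])/c['f'],(v-c['cy'])/c['f'],1])@c['R']; o=-c['t']@c['R']
    return o+d*(h-o[2])/d[2]
def proj(c,P):
    q=c['R']@np.array(P)+c['t']; return q[:2]/q[2]*c['f']+[c['cx'],c['cy']]
E
python3 - <<'E'
from h import *
for n in ['top','side','wrist']:
    c=cam(n,n+'0'); print(n,c['f'],c['cx'],c['cy'],-c['t']@c['R'],c['R'].round(2).tolist())
    np.savez('pics/'+n+'0.npz',**c)
print(r.read_state())
E
```

```text
pics
top 526.5063585761577 318.1459602571984 240.838274238882 [ 0.30490825 -0.01092717  1.31987731] [[-0.01, -1.0, -0.01], [-0.98, 0.01, -0.19], [0.19, 0.01, -0.98]]
side 506.1357751703621 326.6108550790118 250.55014910684847 [0.24607453 0.71276564 0.783043  ] [[-0.92, -0.38, 0.01], [-0.26, 0.62, -0.74], [0.28, -0.68, -0.68]]
wrist 410.6324202178716 315.4836693786076 236.5389696630703 [ 0.33726521 -0.53143536  0.38376421] [[0.43, -0.9, -0.0], [-0.87, -0.41, 0.27], [-0.25, -0.12, -0.96]]
{'time': 0.15, 'joint_positions': array([ 1.10340429,  0.33272124, -0.0647019 ,  1.46073032,  0.02159889,
        1.349897  , -0.08848699]), 'joint_vel': array([ 6.91904494e-04, -3.09856285e-03,  1.09247325e-04, -3.14932345e-03,
        1.31592430e-03, -1.00401509e-03,  7.86217834e-05]), 'joint_torque': array([ 5.19898254e-05, -6.23631120e+01,  2.40354182e-02, -3.90145361e+01,
       -6.13952964e-02,  3.72649776e-02,  8.86873892e-06]), 'ee_pos': array([ 0.26880162, -0.56393697,  0.22994875]), 'eef_rot': array([ 8.45664779e-01, -5.33714156e-01, -4.59661151e-04, -2.64528287e-04]), 'ft_force': array([-0.6045976 , -0.21627098,  0.42808463]), 'torque': array([ 0.01250705,  0.01326346, -0.00208452]), 'width': 0.08704764359886191}
```

View pics/top0.png

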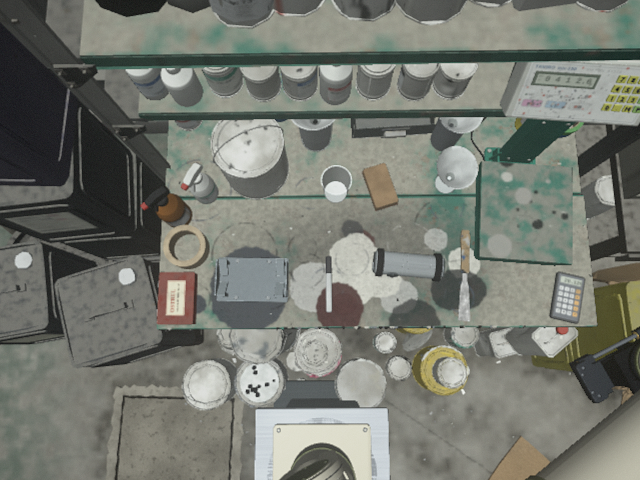

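View pics/side0.png

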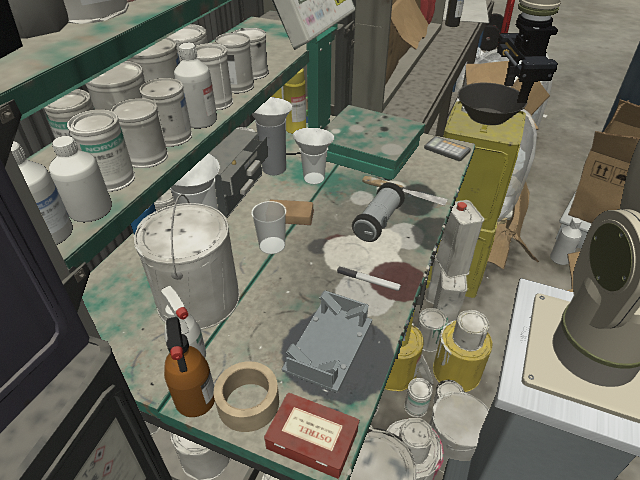

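View pics/wrist0.png

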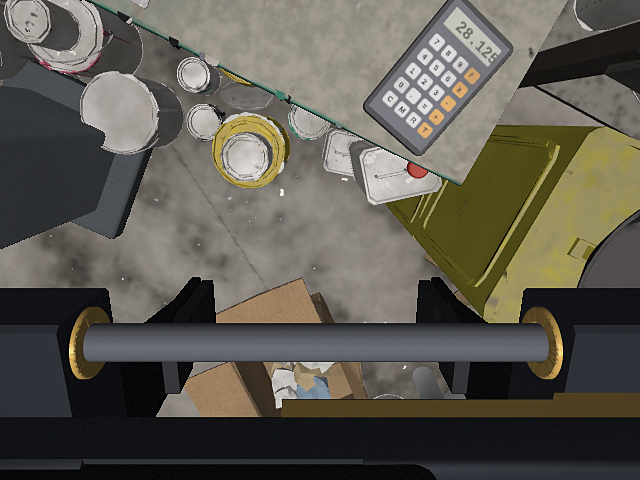

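The top view shows the drum at about (408,264), the cradle at (252,280) and the marker at (328,283). I'll zoom in and measure.

```bash
python3 - <<'E'
from h import *
T=dict(np.load('pics/top0.npz')); S=dict(np.load('pics/side0.npz'))
a=cv2.resize(T['img'][235:295,360:460],None,fx=8,fy=8,interpolation=cv2.INTER_CUBIC)
b=cv2.resize(S['img'][170:250,340:440],None,fx=7,fy=7,interpolation=cv2.INTER_CUBIC)
cv2.imwrite('pics/ta.png',a); cv2.imwrite('pics/sa.png',b)
for n,c in (('T',T),('S',S)):
    P=pts(c); z=P[...,2]; ok=(c['range_z']>0)
    # workspace heights
    m=ok&(z>0.012)&(z<0.09)&(P[...,0]>0.3)&(P[...,0]<0.75)&(abs(P[...,1])<0.5)
    k,l,s,ce=cv2.connectedComponentsWithStats(m.astype(np.uint8))
    for i in range(1,k):
        if s[i,4]>60:
            q=P[l==i]; print(n,s[i],q.min(0).round(3),q.max(0).round(3),np.median(q,0).round(3), cv2.minAreaRect((q[:,:2]*1000).astype(np.float32)))
E
```

```text
T [ 474  156   58  107 5075] [ 0.494 -0.5    0.012] [ 0.75  -0.379  0.09 ] [ 0.609 -0.44   0.074] ((621.7151489257812, -439.626220703125), (120.75358581542969, 256.2503662109375), 89.93988037109375)
T [227 159  62  39 549] [0.671 0.081 0.012] [0.75  0.236 0.09 ] [0.683 0.137 0.053] ((702.4927978515625, 152.05496215820312), (60.65775680541992, 159.0452423095703), 13.0697603225708)
T [441 159  26  25 440] [ 0.682 -0.357  0.042] [ 0.743 -0.296  0.09 ] [ 0.717 -0.332  0.075] ((710.8717651367188, -326.5599060058594), (60.1441535949707, 59.1624870300293), 67.83104705810547)
T [113 162  19  69 819] [0.586 0.48  0.012] [0.749 0.5   0.09 ] [0.664 0.492 0.049] ((667.8896484375, 489.68927001953125), (162.9798126220703, 19.972768783569336), 0.11564023792743683)
T [323 167  28  22 343] [ 0.687 -0.074  0.013] [ 0.726 -0.008  0.089] [ 0.717 -0.043  0.056] ((707.7871704101562, -42.208072662353516), (66.6458511352539, 36.407466888427734), 85.40074157714844)
T [ 363  166   36   43 1004] [ 0.64  -0.199  0.012] [ 0.75  -0.111  0.033] [ 0.696 -0.155  0.025] ((698.8060302734375, -155.46273803710938), (110
[... 3392 characters left out ...]
] [0.516 0.261 0.061] [0.463 0.256 0.038] ((464.516357421875, 230.72193908691406), (60.684226989746094, 101.20545959472656), 87.12657165527344)
S [ 166  361  113   68 3815] [0.49  0.283 0.012] [0.652 0.402 0.09 ] [0.568 0.366 0.047] ((560.2897338867188, 359.89080810546875), (162.26318359375, 107.17281341552734), 53.47818374633789)
S [ 264  393   95   83 4793] [0.351 0.31  0.012] [0.479 0.401 0.043] [0.412 0.362 0.038] ((415.0262756347656, 355.6363525390625), (128.28607177734375, 91.1875), 0.09881002455949783)
S [157 451  12  26  81] [0.587 0.491 0.013] [0.594 0.5   0.088] [0.59  0.496 0.05 ] ((591.3071899414062, 495.4250183105469), (2.4968347549438477, 11.129051208496094), 38.30754852294922)
```

```bash
python3 - <<'E'
from h import *
T=dict(np.load('pics/top0.npz'))
P=pts(T)
print(T['range_z'][200:210,320:330:3]); print((P[...,2][262:268,330:345:3]))
E
```

```text
[[1.3627392 1.3628545 1.3660126 1.3586416]
 [1.3639449 1.3645859 1.3657628 1.3637472]
 [1.361044  1.3608316 1.3604141 1.3629116]
 [1.3597623 1.3638984 1.3666073 1.3629801]
 [1.3597807 1.364306  1.3623228 1.3659552]
 [1.3611166 1.3625973 1.363167  1.3616095]
 [1.3657289 1.3616947 1.3682591 1.3610524]
 [1.3615079 1.3661926 1.3620869 1.3617238]
 [1.357658  1.3574239 1.359506  1.3669491]
 [1.3598101 1.3596282 1.3659655 1.3639477]]
[[ 0.0166162   0.00094682 -0.0029758  -0.00028085 -0.00164015]
 [ 0.01435994 -0.0006215   0.00181109  0.00021669 -0.00321841]
 [ 0.01516737 -0.00277123 -0.0062312   0.00178094 -0.00178809]
 [ 0.01328561 -0.00284207  0.00255311 -0.00076492  0.00124357]
 [ 0.00976665  0.00387128 -0.0002281   0.00021931 -0.00016778]
 [ 0.01317149 -0.00166409 -0.00191376  0.00124055 -0.00107007]]
```

View pics/ta.png

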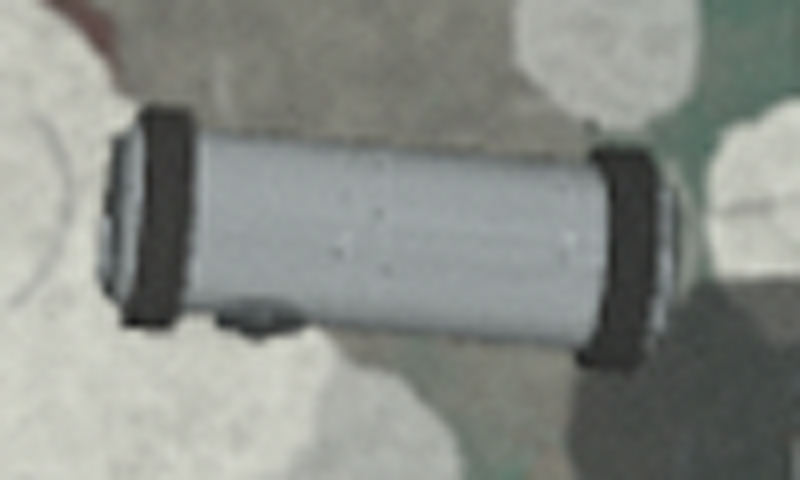

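View pics/sa.png

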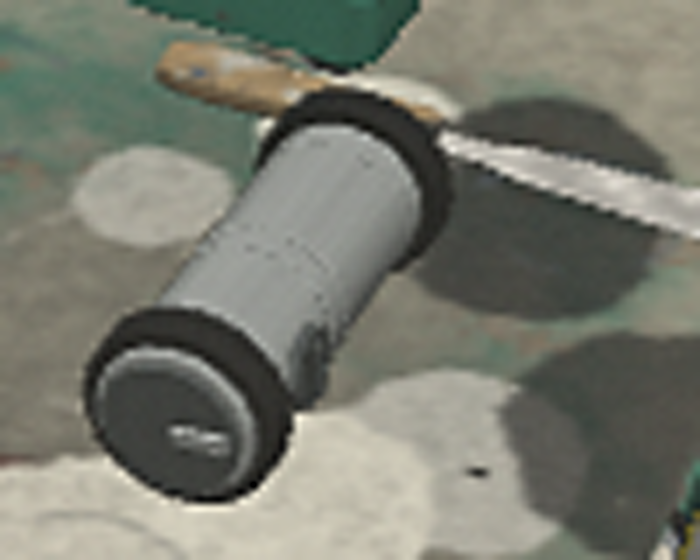

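```bash
cat >> h.py <<'E'
from scipy.optimize import least_squares
def fitdrum(cs,c0,yaw0,z0=0.035,win=0.075):
    """axis fit from shell+end extents. returns center(xyz), yaw (axis dir=(-sin,cos)), z free"""
    Q=[]
    for c in cs:
        P=pts(c); m=(c['range_z']>0)&(np.linalg.norm(P[...,:2]-c0[:2],axis=-1)<0.11)&(P[...,2]>z0-0.02)&(P[...,2]<z0+0.05)
        Q.append(P[m])
    Q=np.vstack(Q)
    p=np.array([c0[0],c0[1],yaw0,z0])
    for it in range(6):
        ax=np.array([-np.sin(p[2]),np.cos(p[2]),0]); n=np.array([np.cos(p[2]),np.sin(p[2]),0])
        d=Q-[p[0],p[1],p[3]]; s=d@ax; rad=np.hypot(d@n,d[:,2])
        k=(s>-0.055)&(s<0.015)&(abs(rad-.029)<(0.012 if it<3 else 0.005))
        q=Q[k]
        def f(v):
            n=np.array([np.cos(v[1]),np.sin(v[1]),0]); d=q-[p[0],p[1],v[2]]
            return np.hypot(d@n-v[0],d[:,2])-.029
        o=least_squares(f,[0,p[2],p[3]],loss='soft_l1',f_scale=.002)
        p[2]=o.x[1];p[3]=o.x[2]; n=np.array([np.cos(p[2]),np.sin(p[2])]); p[:2]+=n*o.x[0]
    ax=np.array([-np.sin(p[2]),np.cos(p[2]),0]); n=np.array([np.cos(p[2]),np.sin(p[2]),0])
    d=Q-[p[0],p[1],p[3]]; s=d@ax; rad=np.hypot(d@n,d[:,2])
    hoop=(rad>.0315)&(rad<.038)&(d[:,2]>-.01)
    return p,Q,s,d@n,d[:,2],rad,hoop,k.sum(),np.std(f(o.x))
E
python3 - <<'E'
from h import *
T=dict(np.load('pics/top0.npz')); S=dict(np.load('pics/side0.npz'))
for cs in ([T],[S],[T,S]):
    p,Q,s,a,b,rad,h,k,sd=fitdrum(cs,np.array([.491,-.215]),np.radians(-5.4))
    # hoop edges
    H,e=np.histogram(s[h]*1000,bins=np.arange(-100,101,5)); 
    print(p[:2].round(4),np.degrees(p[2]).round(2),p[3].round(4),k,sd.round(4))
    print(dict(zip(e[:-1].astype(int),H)))
    kb=(s>.018)&(s<.056)&(rad>.0315)&(rad<.04)
    print('bung az', np.degrees(np.arctan2(-a[kb],b[kb])).round(0)[:60])
E
```

```text
[ 0.4924 -0.2151] -5.49 0.0342 659 0.0019
{np.int64(-100): np.int64(0), np.int64(-95): np.int64(0), np.int64(-90): np.int64(0), np.int64(-85): np.int64(0), np.int64(-80): np.int64(31), np.int64(-75): np.int64(54), np.int64(-70): np.int64(54), np.int64(-65): np.int64(41), np.int64(-60): np.int64(3), np.int64(-55): np.int64(4), np.int64(-50): np.int64(6), np.int64(-45): np.int64(7), np.int64(-40): np.int64(2), np.int64(-35): np.int64(2), np.int64(-30): np.int64(5), np.int64(-25): np.int64(3), np.int64(-20): np.int64(6), np.int64(-15): np.int64(5), np.int64(-10): np.int64(6), np.int64(-5): np.int64(8), np.int64(0): np.int64(2), np.int64(5): np.int64(6), np.int64(10): np.int64(5), np.int64(15): np.int64(8), np.int64(20): np.int64(4), np.int64(25): np.int64(9), np.int64(30): np.int64(7), np.int64(35): np.int64(11), np.int64(40): np.int64(9), np.int64(45): np.int64(6), np.int64(50): np.int64(5), np.int64(55): np.int64(2), np.int64(60): np.int64(28), np.int64(65): np.int64(50), np.int64(70): np.int64(53), np.int64(75): np.int64(39), np.int64(80): np.int64(0), np.int64(85): np.int64(0), np.i
[... 2464 characters left out ...]
np.int64(30): np.int64(13), np.int64(35): np.int64(18), np.int64(40): np.int64(20), np.int64(45): np.int64(7), np.int64(50): np.int64(7), np.int64(55): np.int64(4), np.int64(60): np.int64(37), np.int64(65): np.int64(102), np.int64(70): np.int64(96), np.int64(75): np.int64(123), np.int64(80): np.int64(9), np.int64(85): np.int64(1), np.int64(90): np.int64(0), np.int64(95): np.int64(0)}
bung az [-39. -32. -12. -16. -12. -15.  -2.  -4.  -5.   2.   8.   3.   2.   6.
  11.  10.  16.  33.  59.  58.  57.  55.  71.  65.  64.  62.  63.  64.
  65.  75.  68. 107.  89.  82.  81.  97.  96.  98.   0.   8.  -1.   6.
  28.  31.  41.   6.  33.  43.  19.  38.  -3.  11.  48.  17.  27.  40.
  39.  57.  56.  61.]
```

```bash
cat >> h.py <<'E'
def onface(c,u,v,C,yaw,s):
    """ray to plane at axial s; return lean-frame coords (toward robot, up) mm"""
    ax=np.array([-np.sin(yaw),np.cos(yaw),0]); n=np.array([np.cos(yaw),np.sin(yaw),0])
    d=np.array([(u-c['cx'])/c['f'],(v-c['cy'])/c['f'],1])@c['R']; o=-c['t']@c['R']
    X=o+d*(((C-o)@ax+s)/(d@ax)); return np.array([-(X-C)@n,(X-C)[2]])*1000
def oncyl(c,u,v,C,yaw,rad=.029):
    """ray to cylinder: returns s(mm), lean deg towards robot"""
    ax=np.array([-np.sin(yaw),np.cos(yaw),0]); n=np.array([np.cos(yaw),np.sin(yaw),0])
    d=np.array([(u-c['cx'])/c['f'],(v-c['cy'])/c['f'],1])@c['R']; o=-c['t']@c['R']-C
    A=np.array([d@n,d[2]]);B=np.array([o@n,o[2]])
    qa,qb,qc=A@A,2*A@B,B@B-rad**2; D=qb*qb-4*qa*qc
    t=(-qb-np.sqrt(max(D,0)))/(2*qa); X=o+d*t
    return X@ax*1000,np.degrees(np.arctan2(-(X@n),X[2]))
E
python3 - <<'E'
from h import *
T=dict(np.load('pics/top0.npz')); S=dict(np.load('pics/side0.npz'))
C=np.array([.4917,-.2151,.035]);y=np.radians(-5.55)
for u,v in ((167,430),(228,443),(200,428),(200,450),(175,425),(225,447),(175,435)):
    q=onface(S,340+(u+.5)/7-.5,170+(v+.5)/7-.5,C,y,.085); print('rib',q.round(1),np.degrees(np.arctan2(q[0],q[1])))
for u,v in ((305,322),(330,350),(295,380),(310,400),(300,370),(320,325),(292,350)):
    print('bung S',np.round(oncyl(S,340+(u+.5)/7-.5,170+(v+.5)/7-.5,C,y,.033),1))
for u,v in ((258,303),(215,312),(300,312)):
    print('bung T',np.round(oncyl(T,360+(u+.5)/8-.5,235+(v+.5)/8-.5,C,y,.031),1))
g=cv2.cvtColor(S['img'],cv2.COLOR_BGR2GRAY); print(g[226:238,360:378])
E
```

```text
rib [-0.3  0.8] -19.742812752701855
rib [21.2  4. ] 79.25231849522679
rib [11.1  6.3] 60.52918053465141
rib [11.7 -2.8] 103.60352534218815
rib [2.4 4. ] 30.629397481581584
rib [20.3  1.9] 84.51349494204624
rib [ 2.6 -0.1] 93.16257154751823
bung S [36.  50.5]
bung S [28.2 79. ]
bung S [54.6 68.7]
bung S [43.8 96.4]
bung S [50.  67.4]
bung S [29.8 59.9]
bung S [49.4 54.3]
bung T [40.  56.7]
bung T [52.1 69.1]
bung T [26.9 61.4]
[[ 66  63  64  64  62  64  62  64  62  65  89 105 137 164  99  44  46  50]
 [ 64  64  62  65  65  64  64  64  61  61  72  94 104 148 156  56  40  49]
 [ 63  64  63  65  65  63  61  65  67  63  58  73  86 107 147  86  40  43]
 [ 64  63  63  64  65  61  61  61  62  64  61  60  79 102 138 137  53  43]
 [ 65  62  63  61  57  51  52  55  59  58  57  59  68  83 112 137  79  43]
 [ 63  63  62  60 123 188 150 147  86  80  52  53  55  70 103 128  73  43]
 [ 63  62  63  61  82 110  94 121 141 178 195 153  97  64  85 118  86  46]
 [ 65  65  63  62  70  91 105 104 104 107  93 103  93  59  84 115  80  45]
 [ 64  63  63  63  63  59  51  68  78  87 128 111 100  58  87 114  75  44]
 [ 64  62  61  65  63  63  62  60  62  60  60  69  60  53 108 108  54  43]
 [ 62  64  65  63  64  65  63  63  65  63  62  62  60  59 109  90  51  39]
 [ 56  62  62  65  67  63  64  63  64  65  62  61  58  91 100  58  40  27]]
```

```bash
python3 - <<'E'
from h import *
T=dict(np.load('pics/top0.npz')); S=dict(np.load('pics/side0.npz'))
a=cv2.resize(T['img'][245:310,205:300],None,fx=8,fy=8,interpolation=cv2.INTER_CUBIC); cv2.imwrite('pics/cr.png',a)
for c in (T,S):
  P=pts(c)
  for y0 in (.24,.10):
    m=(abs(P[...,1]-y0)<.009)&(P[...,0]>.405)&(P[...,0]<.525)&(P[...,2]>.018)&(P[...,2]<.07)
    q=P[m]
    f=lambda v:q[:,2]-np.minimum(v[1]+abs(q[:,0]-v[0]),.06)
    o=least_squares(f,[.464,.015],loss='soft_l1',f_scale=.002); print(y0,len(q),o.x.round(4),np.std(f(o.x)))
  # saddle y extents
  m=(P[...,2]>.03)&(P[...,2]<.07)&(P[...,0]>.415)&(P[...,0]<.51)&(P[...,1]>.06)&(P[...,1]<.28)
  H,e=np.histogram(P[m][:,1]*1000,bins=np.arange(60,281,4)); print({int(k):int(h) for k,h in zip(e,H) if h})
E
```

```text
0.24 250 [0.4642 0.0146] 0.005023818172327324
0.1 245 [0.4608 0.0148] 0.0035533240263522932
{80: 46, 84: 32, 88: 33, 92: 43, 96: 42, 100: 44, 104: 40, 108: 22, 228: 45, 232: 42, 236: 44, 240: 41, 244: 41, 248: 18, 252: 89, 256: 15}
0.24 370 [0.4635 0.0156] 0.00837018993036265
0.1 330 [0.4603 0.0152] 0.009148860265836804
{80: 16, 84: 162, 88: 65, 92: 51, 96: 53, 100: 51, 104: 66, 108: 140, 112: 25, 224: 1, 228: 17, 232: 67, 236: 75, 240: 75, 244: 73, 248: 90, 252: 59, 256: 315, 260: 7}
```

View pics/cr.png

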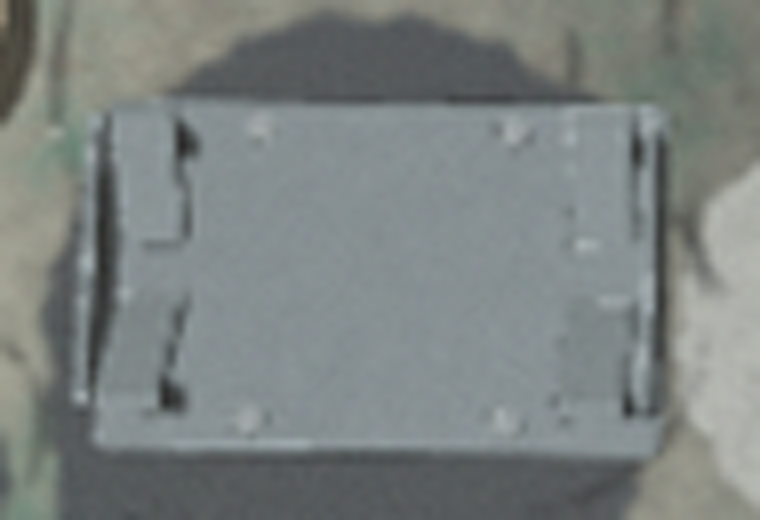

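```bash
cat >> h.py <<'E'
def go(x,y,z,yawdeg):
    s=r.read_state(); Rc=R.from_quat(s['eef_rot'])
    c,sn=np.cos(np.radians(yawdeg)),np.sin(np.radians(yawdeg))
    Rt=R.from_matrix(np.array([[c,sn,0],[sn,-c,0],[0,0,-1]]))
    print('t',round(s['time'],2),'xyz',(Rc.inv().apply(np.array([x,y,z])-s['ee_pos'])*1000).round(1),'rot',np.degrees((Rc.inv()*Rt).as_rotvec()).round(1),'pos',s['ee_pos'].round(4),'w',s['width'].round(4),'F',s['ft_force'].round(1))
E
python3 -c "
from h import *
go(.4917,-.2151,.15,-5.55)"
```

```text
Traceback (most recent call last):
  File "h.py", line 59, in go
    print('t',round(s['time'],2),'xyz',(Rc.inv().apply(np.array([x,y,z])-s['ee_pos'])*1000).round(1),'rot',np.degrees((Rc.inv()*Rt).as_rotvec()).round(1),'pos',s['ee_pos'].round(4),'w',s['width'].round(4),'F',s['ft_force'].round(1))
                                                                                                                                                                                         ^^^^^^^^^^^^^^^^
AttributeError: 'float' object has no attribute 'round'
```

```bash
sed -i "s/s\['width'\].round(4)/round(s['width'],4)/" h.py
python3 -c "
from h import *
go(.4917,-.2151,.15,-5.55)"
```

```text
t 0.15 xyz [-218.9 -351.3   80.2] rot [ -0.    0.1 -59. ] pos [ 0.2688 -0.5639  0.2299] w 0.087 F [-0.6 -0.2  0.4]
```

Request:
{"method": "apply_moves", "body": {
  "increments": [
    {"grip":0,"xyz":[-30,-48,0],"rotation":[0,0,-8]},
    {"grip":0,"xyz":[-60,-96,5],"rotation":[0,0,-16]},
    {"grip":0,"xyz":[-90,-144,10],"rotation":[0,0,-24]},
    {"grip":0,"xyz":[-120,-192,15],"rotation":[0,0,-32]},
    {"grip":0,"xyz":[-150,-240,20],"rotation":[0,0,-40]}
  ],
  "squeeze": 15
}}

```text
time: 0.78
ee_pos: [0.4215, -0.3235, 0.2099]
eef_rot: [0.978, -0.21, -0.0, -0.0]
ft_force: [1.3, 0.5, -0.5]
width: 0.0875
```

```bash
python3 -c "
from h import *
go(.4917,-.2151,.15,-5.55)"
```

```text
t 0.78 xyz [  19.5 -127.7   59.9] rot [ -0.    0.  -18.7] pos [ 0.4215 -0.3235  0.2099] w 0.0875 F [ 1.3  0.5 -0.5]
```

Request:
{"method": "apply_moves", "body": {
  "increments": [
    {"grip":0,"xyz":[5,-40,15],"rotation":[0,0,-7]},
    {"grip":0,"xyz":[12,-80,30],"rotation":[0,0,-14]},
    {"grip":0,"xyz":[17,-115,50],"rotation":[0,0,-18.7]},
    {"grip":0,"xyz":[19.5,-127.7,60],"rotation":[0,0,-18.7]},
    {"grip":0,"xyz":[19.5,-127.7,60],"rotation":[0,0,-18.7]}
  ]
}}

```text
time: 1.4
ee_pos: [0.4914, -0.2149, 0.1493]
eef_rot: [0.999, -0.049, -0.001, -0.001]
ft_force: [-0.7, -0.7, -0.1]
width: 0.0872
```

```bash
python3 - <<'E'
from h import *
go(.4917,-.2151,.024,-5.55)
cam('wrist','w1')
E
```

```text
t 1.4 xyz [  0.6   0.3 125.3] rot [-0.1  0.1 -0. ] pos [ 0.4914 -0.2149  0.1493] w 0.0872 F [-0.7 -0.7 -0.1]
```

View pics/w1.png

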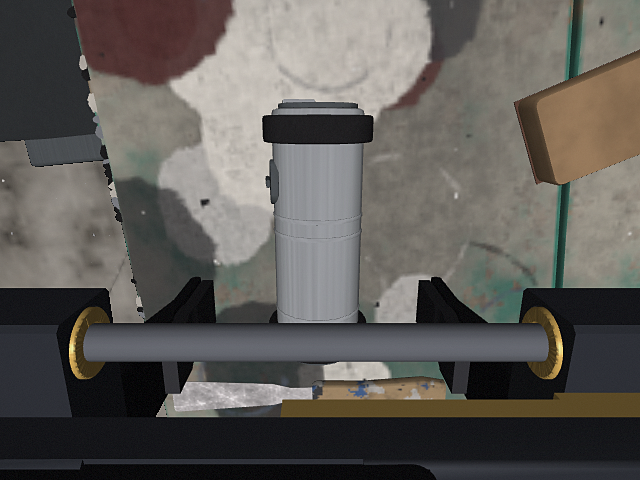

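The drum (col ~318) sits centred between the fingers (214–417), and the bung is seen edge-on at (273,182). I'll descend.

Request:
{"method": "apply_moves", "body": {
  "increments": [
    {"grip":0,"xyz":[0.6,0.3,40],"rotation":[0,0,0]},
    {"grip":0,"xyz":[0.6,0.3,80],"rotation":[0,0,0]},
    {"grip":0,"xyz":[0.6,0.3,110],"rotation":[0,0,0]},
    {"grip":0,"xyz":[0.6,0.3,125],"rotation":[0,0,0]},
    {"grip":20,"xyz":[0.6,0.3,125],"rotation":[0,0,0]}
  ]
}}

```text
time: 2.08
ee_pos: [0.4913, -0.2173, 0.025]
eef_rot: [0.999, -0.05, -0.001, -0.0]
ft_force: [0.1, -0.4, 0.9]
width: 0.0832
```

Request:
{"method": "apply_moves", "body": {
  "increments": [
    {"grip":40,"xyz":[0,0,0]},
    {"grip":55,"xyz":[0,0,0]},
    {"grip":65,"xyz":[0,0,0]},
    {"grip":65,"xyz":[0,0,0]}
  ]
}}

```text
$.increments[0]: bad value
```

```bash
python3 - <<'E'
from h import *
go(.4917,-.2151,.024,-5.55)
c=cam('wrist','w2')
E
```

```text
t 2.08 xyz [ 0.2 -2.2  1. ] rot [-0.   0.1 -0.2] pos [ 0.4913 -0.2173  0.025 ] w 0.0832 F [ 0.1 -0.4  0.9]
```

View pics/w2.png

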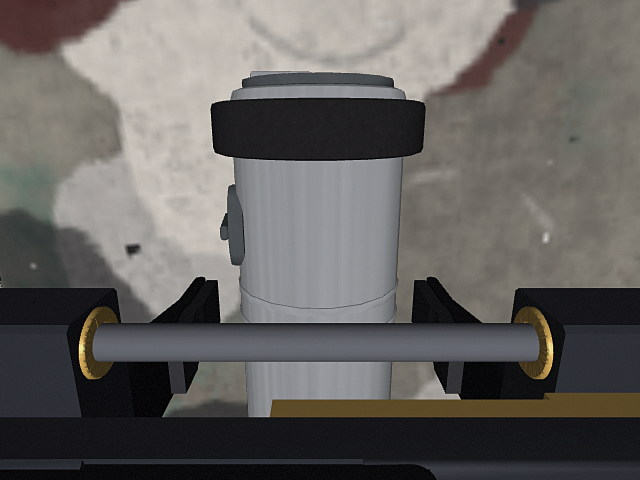

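Request:
{"method": "apply_moves", "body": {
  "increments": [
    {"grip":40,"xyz":[0,-1.5,0],"rotation":[0,0,0]},
    {"grip":55,"xyz":[0,-1.5,0],"rotation":[0,0,0]},
    {"grip":65,"xyz":[0,-1.5,0],"rotation":[0,0,0]},
    {"grip":68,"xyz":[0,-1.5,0],"rotation":[0,0,0]}
  ]
}}

```text
time: 2.62
ee_pos: [0.4922, -0.2158, 0.026]
eef_rot: [0.999, -0.05, -0.0, 0.0]
ft_force: [1.3, 0.2, -0.1]
width: 0.0649
```

```bash
python3 - <<'E'
from h import *
go(.4917,-.2151,.024,-5.55)
E
```

```text
t 2.62 xyz [-0.5 -0.6  2. ] rot [ 0.   0.  -0.2] pos [ 0.4922 -0.2158  0.026 ] w 0.0649 F [ 1.3  0.2 -0.1]
```

Request:
{"method": "apply_moves", "body": {
  "increments": [
    {"grip":68,"xyz":[3,0,1],"rotation":[0,0,0]},
    {"grip":68,"xyz":[6,0,1],"rotation":[0,0,0]},
    {"grip":68,"xyz":[9,0,1],"rotation":[0,0,0]},
    {"grip":68,"xyz":[12,0,1],"rotation":[0,0,0]},
    {"grip":68,"xyz":[15,0,1],"rotation":[0,0,0]}
  ]
}}

```text
time: 3.25
ee_pos: [0.5073, -0.2173, 0.025]
eef_rot: [0.999, -0.05, -0.0, 0.0]
ft_force: [0.2, 0.1, 0.7]
width: 0.0636
```

```bash
python3 - <<'E'
from h import *
go(.4917,-.2151,.024,-5.55)
c=cam('wrist','w3')
E
```

```text
t 3.25 xyz [-15.7  -0.6   1. ] rot [ 0.   0.  -0.2] pos [ 0.5073 -0.2173  0.025 ] w 0.0636 F [0.2 0.1 0.7]
```

View pics/w3.png

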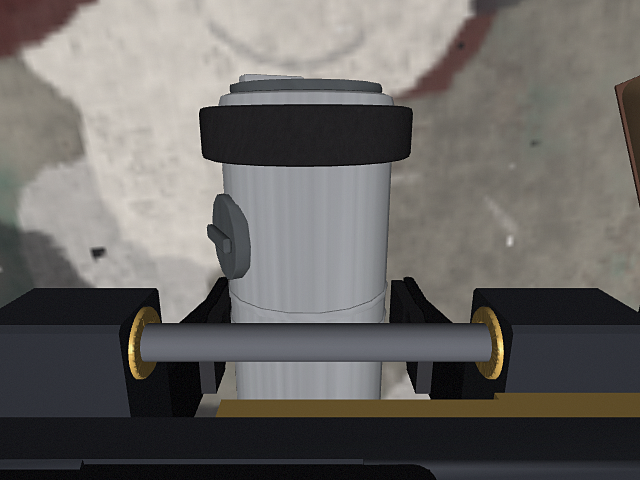

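The bung, now at (231,236), has turned upward, so the drum is rolling. I'll continue.

Request:
{"method": "apply_moves", "body": {
  "increments": [
    {"grip":68,"xyz":[4,0,1],"rotation":[0,0,0]},
    {"grip":68,"xyz":[8,0,1],"rotation":[0,0,0]},
    {"grip":68,"xyz":[12,0,1],"rotation":[0,0,0]},
    {"grip":68,"xyz":[16,0,1],"rotation":[0,0,0]},
    {"grip":68,"xyz":[20,0,1],"rotation":[0,0,0]}
  ]
}}

```text
time: 3.92
ee_pos: [0.5279, -0.2193, 0.024]
eef_rot: [0.999, -0.05, 0.0, 0.0]
ft_force: [-0.2, -0.4, -0.3]
width: 0.064
```

Request:
{"method": "apply_moves", "body": {
  "increments": [
    {"grip":68,"xyz":[2,0,0],"rotation":[0,0,0]},
    {"grip":68,"xyz":[4,0,0],"rotation":[0,0,0]},
    {"grip":68,"xyz":[4,0,0],"rotation":[0,0,0]},
    {"grip":68,"xyz":[4,0,0],"rotation":[0,0,0]}
  ]
}}

```text
time: 4.42
ee_pos: [0.5318, -0.2197, 0.024]
eef_rot: [0.999, -0.05, -0.0, 0.0]
ft_force: [-0.3, -0.3, -0.5]
width: 0.0638
```

```bash
python3 - <<'E'
from h import *
go(.54,-.2198,.024,-5.55)
c=cam('wrist','w4'); np.savez('pics/w4.npz',**c)
c=cam('top','t4'); np.savez('pics/t4.npz',**c)
c=cam('side','s4'); np.savez('pics/s4.npz',**c)
cv2.imwrite('pics/s4z.png',cv2.resize(c['img'][160:250,340:440],None,fx=6,fy=6))
E
```

```text
t 4.42 xyz [ 8.2 -0.7  0. ] rot [ 0.   0.  -0.2] pos [ 0.5318 -0.2197  0.024 ] w 0.0638 F [-0.3 -0.3 -0.5]
```

View pics/w4.png

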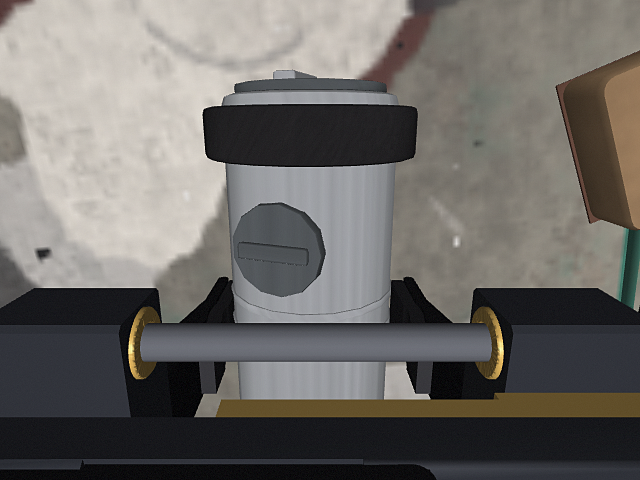

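View pics/s4z.png

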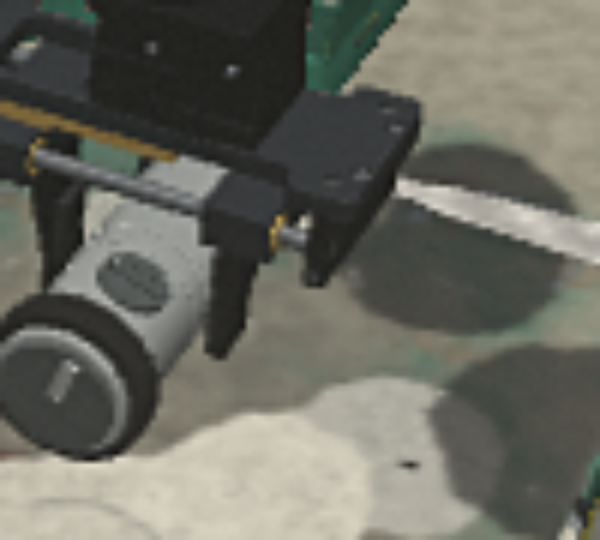

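```bash
cat >> h.py <<'E'
def lean(W,p,show=True):
    """wrist image: bung disc mask -> lean via cylinder rays at r=.034"""
    C=np.array([p[0],p[1],p[3]]); hsv=cv2.cvtColor(W['img'],cv2.COLOR_BGR2HSV); g=cv2.cvtColor(W['img'],cv2.COLOR_BGR2GRAY)
    m=np.zeros_like(g)
    for v in range(175,305):
        for u in range(190,440):
            s,l=oncyl(W,u,v,C,p[2],.033)
            if 18<s<56 and abs(l)<60 and 55<g[v,u]<128: m[v,u]=1
    m=cv2.morphologyEx(m,cv2.MORPH_OPEN,np.ones((5,5)))
    k,lb,st,ce=cv2.connectedComponentsWithStats(m); i=1+np.argmax(st[1:,4])
    vv,uu=np.nonzero(lb==i); 
    A=np.array([oncyl(W,u,v,C,p[2],.0335) for u,v in zip(uu,vv)])
    q=A[(A[:,0]>31)&(A[:,0]<43)]
    print('bung px',ce[i],st[i],'s',A[:,0].mean().round(1),'lean mean',A[:,1].mean().round(1),'mid extents',q[:,1].min().round(1),q[:,1].max().round(1))
E
python3 - <<'E'
from h import *
W,T,S=[dict(np.load(f'pics/{n}4.npz')) for n in 'wts']
for cs in ([T,S],[S],[W]):
    p,*_,k,sd=fitdrum(cs,np.array([.529,-.219]),np.radians(-5.4)); print(p[:2].round(4),np.degrees(p[2]).round(2),p[3].round(4),k,sd)
    
p=np.array([.5295,-.2190,np.radians(-5.6),.035]); lean(W,p)
C=np.array([p[0],p[1],.035])
for u,v in ((52,402),(78,365)):
    q=onface(S,340+u/6,160+v/6,C,p[2],.085); print(q)
E
```

```text
[ 0.5293 -0.2193] -6.1 0.0349 227 0.001644536245561678
[ 0.5293 -0.2193] -6.1 0.0349 227 0.001644536245561678
[ 0.5309 -0.2191] -4.07 0.0344 6979 0.0010190393866000966
bung px [267.20965037 247.67926719] [ 215  188  106  109 7751] s 39.5 lean mean 19.6 mid extents -7.9 57.2
[ 0.39152776 -2.45377984]
[10.47132317 19.82410404]
```

```bash
python3 - <<'E'
from h import *
W=dict(np.load('pics/w4.npz'))
g=cv2.cvtColor(W['img'],cv2.COLOR_BGR2GRAY); print(g[235,205:400:5],g[270,205:400:5])
P=pts(W)
for p in ([.5309,-.2191,np.radians(-4.07),.0344],[.5293,-.2193,np.radians(-6.1),.0349]):
  C=np.array([p[0],p[1],p[3]])
  for v in (235,270):
    print([tuple(np.round(oncyl(W,u,v,C,p[2],.033),1)) for u in (236,324)])
  # depth-based: bung points with rad>.0315
  ax=np.array([-np.sin(p[2]),np.cos(p[2]),0]); n=np.array([np.cos(p[2]),np.sin(p[2]),0])
  d=P-C; s=d@ax; a=d@n; b=d[...,2]; rad=np.hypot(a,b)
  k=(s>.02)&(s<.054)&(rad>.0313)&(rad<.042)&(W['range_z']>0)&(b>.005)
  print(k.sum(), (s[k].mean()*1000).round(1),np.degrees(np.arctan2(-a[k].mean(),b[k].mean())))
  pl=np.c_[a[k],s[k],np.ones(k.sum())]; co=np.linalg.lstsq(pl,b[k],rcond=None)[0]; print('plane tilt',np.degrees(np.arctan(co[0])))
print('cut',0)
E
```

```text
[127 119 121 125 125  81  85  88  85  87  87  86  85  82  83  84  89  85
  85  85  85  84  79  45 162 154 156 159 162 161 153 157 151 151 144 140
 125 109 125] [114 112 115 118 119 123 120 108  87  85  89  89  85  80  84  87  87  86
  84  86  84  83  84  30 160 152 155 158 160 160 154 160 149 149 142 140
 121 125 122]
[(np.float64(42.5), np.float64(38.6)), (np.float64(43.6), np.float64(-9.6))]
[(np.float64(31.0), np.float64(41.1)), (np.float64(33.1), np.float64(-9.2))]
4460 38.4 13.020984586644985
plane tilt 16.88902930722251
[(np.float64(42.3), np.float64(38.1)), (np.float64(44.2), np.float64(-9.6))]
[(np.float64(31.0), np.float64(39.5)), (np.float64(33.8), np.float64(-9.9))]
3293 38.9 11.503297820991133
plane tilt 16.571445906377466
cut 0
```

Request:
{"method": "apply_moves", "body": {
  "increments": [
    {"grip":68,"xyz":[2,-0.7,0],"rotation":[0,0,0]},
    {"grip":68,"xyz":[5,-0.7,0],"rotation":[0,0,0]},
    {"grip":68,"xyz":[8,-0.7,0],"rotation":[0,0,0]},
    {"grip":68,"xyz":[8,-0.7,0],"rotation":[0,0,0]},
    {"grip":68,"xyz":[8,-0.7,0],"rotation":[0,0,0]}
  ]
}}

```text
time: 5.2
ee_pos: [0.5398, -0.2198, 0.024]
eef_rot: [0.999, -0.05, -0.0, 0.0]
ft_force: [0.8, 0.0, -0.3]
width: 0.0639
```

```bash
cat > meas.py <<'E'
import sys; from h import *
tag=sys.argv[1]; c0=np.array([float(sys.argv[2]),float(sys.argv[3])]); z0=float(sys.argv[4]) if len(sys.argv)>4 else .035
go(.54,-.2198,.024,-5.55)
W=cam('wrist','w'+tag); S=cam('side','s'+tag); P=pts(W)
g=cv2.cvtColor(W['img'],cv2.COLOR_BGR2GRAY)
for nm,cs in (('S',[S]),('W',[W])):
  p,*_,k,sd=fitdrum(cs,c0,np.radians(-5.4),z0); print(nm,p[:2].round(4),np.degrees(p[2]).round(2),p[3].round(4),k,round(sd,4))
  C=np.array([p[0],p[1],p[3]]); ax=np.array([-np.sin(p[2]),np.cos(p[2]),0]); n=np.array([np.cos(p[2]),np.sin(p[2]),0])
  d=P-C; s=d@ax; a=d@n; b=d[...,2]; rad=np.hypot(a,b)
  k=(s>.018)&(s<.056)&(rad>.027)&(rad<.042)&(W['range_z']>0)&(b>.01)&(g>68)&(g<97)
  m=cv2.morphologyEx(k.astype(np.uint8),cv2.MORPH_OPEN,np.ones((5,5)))
  nn,lb,st,ce=cv2.connectedComponentsWithStats(m); i=1+np.argmax(st[1:,4]); k=lb==i
  pl=np.c_[a[k],s[k],np.ones(k.sum())]; co=np.linalg.lstsq(pl,b[k],rcond=None)[0]
  x,y,w,h=st[i]; print('bung',st[i],ce[i].round(1),'s',(s[k].mean()*1000).round(1),'lean centroid',np.degrees(np.arctan2(-a[k].mean(),b[k].mean())).round(1),'plane',np.degrees(np.arctan(co[0])).round(1),'centre px',round(oncyl(W,x+w/2,y+h/2,C,p[2],.034)[1],1))
cv2.imwrite('pics/s%sz.png'%tag,cv2.resize(S['img'][160:250,340:440],None,fx=6,fy=6))
E
python3 meas.py 5 .537 -.22
```

```text
t 5.2 xyz [ 0.2 -0.   0. ] rot [ 0.   0.  -0.2] pos [ 0.5398 -0.2198  0.024 ] w 0.0639 F [ 0.8  0.  -0.3]
S [ 0.5402 -0.2201] -6.27 0.0351 243 0.0017Traceback (most recent call last):
  File "meas.py", line 14, in <module>
    x,y,w,h=st[i]; print('bung',st[i],ce[i].round(1),'s',(s[k].mean()*1000).round(1),'lean centroid',np.degrees(np.arctan2(-a[k].mean(),b[k].mean())).round(1),'plane',np.degrees(np.arctan(co[0])).round(1),'centre px',round(oncyl(W,x+w/2,y+h/2,C,p[2],.034)[1],1))
    ^^^^^^^
ValueError: too many values to unpack (expected 4)
```

View pics/w5.png

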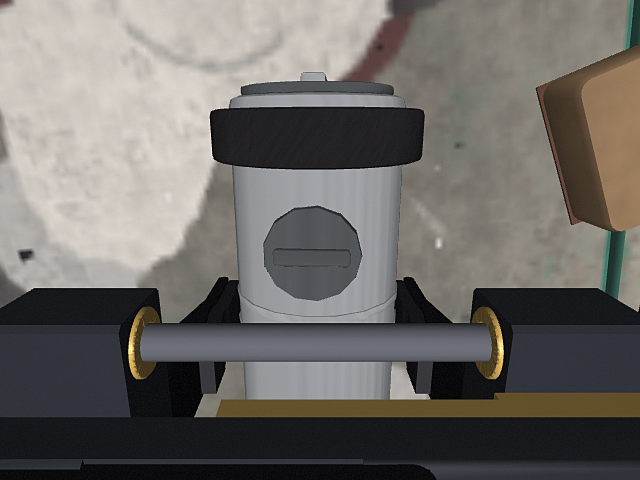

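```bash
sed -i 's/x,y,w,h=st\[i\]/x,y,w,h=st[i][:4]/' meas.py; python3 meas.py 6 .540 -.22
```

```text
t 5.3 xyz [ 0.3 -0.1  0. ] rot [ 0.   0.  -0.2] pos [ 0.5397 -0.2198  0.024 ] w 0.064 F [-0.4 -0.   0.2]
S [ 0.5404 -0.2201] -7.59 0.0353 247 0.0016
bung [ 264  208   97   92 6663] [312.1 253.8] s 38.4 lean centroid 3.7 plane 3.2 centre px 3.2
W [ 0.5417 -0.2203] -7.28 0.0344 6831 0.0012
bung [ 264  208   97   92 6663] [312.1 253.8] s 38.5 lean centroid 5.6 plane 3.2 centre px 5.1
```

View pics/s6z.png

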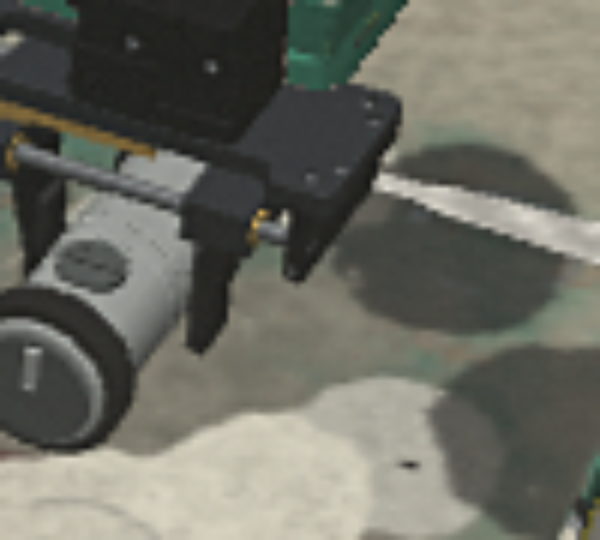

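Request:
{"method": "apply_moves", "body": {
  "increments": [
    {"grip":68,"xyz":[1.5,0,0],"rotation":[0,0,0.6]},
    {"grip":68,"xyz":[3,0,0],"rotation":[0,0,0.6]},
    {"grip":73,"xyz":[3,0,0],"rotation":[0,0,0.6]},
    {"grip":76,"xyz":[3,0,0],"rotation":[0,0,0.6]},
    {"grip":79,"xyz":[3,0,0],"rotation":[0,0,0.6]}
  ],
  "squeeze": 10
}}

```text
time: 6.02
ee_pos: [0.5427, -0.2201, 0.024]
eef_rot: [0.998, -0.055, -0.0, 0.0]
ft_force: [-0.1, 0.4, -0.4]
width: 0.0606
```

Request:
{"method": "apply_moves", "body": {
  "increments": [
    {"grip":81,"xyz":[0,0,0],"rotation":[0,0,0]},
    {"grip":82,"xyz":[0,0,0],"rotation":[0,0,0]},
    {"grip":83,"xyz":[0,0,0],"rotation":[0,0,0]}
  ]
}}

```text
time: 6.4
ee_pos: [0.5427, -0.2202, 0.024]
eef_rot: [0.998, -0.055, -0.0, 0.0]
ft_force: [-0.1, -0.5, -0.1]
width: 0.0587
```

```bash
python3 meas.py 7 .5425 -.22
```

```text
t 6.4 xyz [-2.7 -0.1  0. ] rot [ 0.   0.  -0.8] pos [ 0.5427 -0.2202  0.024 ] w 0.0587 F [-0.1 -0.5 -0.1]
S [ 0.5414 -0.2203] -3.2 0.0351 211 0.0017
bung [ 264  208   97   92 6691] [311.7 253.6] s 38.6 lean centroid -5.9 plane 0.3 centre px -6.0
W [ 0.5432 -0.2201] -5.36 0.0345 7018 0.0011
bung [ 263  208   98   92 6697] [311.7 253.6] s 38.2 lean centroid -0.1 plane 0.4 centre px -0.3
```

View pics/w7.png

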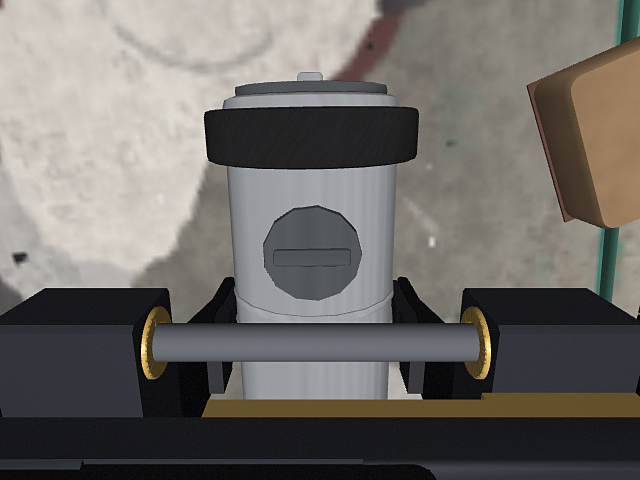

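The bung (312,254) and the rib (310,75) both sit on the drum's centre line (~311), so the lean is about 0°. I'll grip and lift.

Request:
{"method": "apply_moves", "body": {
  "increments": [
    {"grip":86,"xyz":[0,0,0],"rotation":[0,0,0]},
    {"grip":92,"xyz":[0,0,0],"rotation":[0,0,0]},
    {"grip":110,"xyz":[0,0,0],"rotation":[0,0,0]},
    {"grip":130,"xyz":[0,0,0],"rotation":[0,0,0]},
    {"grip":130,"xyz":[0,0,0],"rotation":[0,0,0]}
  ],
  "squeeze": 30
}}

```text
time: 7.12
ee_pos: [0.5427, -0.2202, 0.024]
eef_rot: [0.998, -0.055, 0.0, 0.0]
ft_force: [-0.8, -0.1, -0.3]
width: 0.0572
```

```bash
python3 meas.py 8 .5425 -.22
```

```text
t 7.12 xyz [-2.7 -0.1  0. ] rot [ 0.  -0.  -0.8] pos [ 0.5427 -0.2202  0.024 ] w 0.0572 F [-0.8 -0.1 -0.3]
S [ 0.542  -0.2201] -4.68 0.035 215 0.0018
bung [ 266  208   97   92 6684] [313.8 253.6] s 38.4 lean centroid -4.1 plane -0.2 centre px -4.2
W [ 0.5435 -0.2201] -5.22 0.0345 7058 0.0011
bung [ 265  208   98   92 6689] [313.8 253.6] s 38.2 lean centroid -0.8 plane -0.2 centre px -0.9
```

Request:
{"method": "apply_moves", "body": {
  "increments": [
    {"grip":130,"xyz":[0,0,-5],"rotation":[0,0,0]},
    {"grip":130,"xyz":[0,0,-20],"rotation":[0,0,0]},
    {"grip":130,"xyz":[0,0,-45],"rotation":[0,0,0]},
    {"grip":130,"xyz":[0,0,-75],"rotation":[0,0,0]},
    {"grip":130,"xyz":[0,0,-100],"rotation":[0,0,0]}
  ]
}}

```text
time: 7.85
ee_pos: [0.5428, -0.2201, 0.1261]
eef_rot: [0.998, -0.055, 0.0, 0.0]
ft_force: [-0.3, 0.1, -4.8]
width: 0.0576
```

```bash
python3 meas.py 9 .5425 -.22 .135; python3 -c "
from h import *
go(.4622,.170,.125,-1.4)"
```

```text
t 7.85 xyz [ -2.9   0.  102.1] rot [ 0.  -0.1 -0.8] pos [ 0.5428 -0.2201  0.1261] w 0.0576 F [-0.3  0.1 -4.8]
S [ 0.5441 -0.2202] -5.13 0.1406 247 0.0016
bung [ 267  216   96   77 3708] [312.9 254.3] s 38.4 lean centroid 0.6 plane -0.1 centre px -0.6
W [ 0.5436 -0.2201] -5.29 0.1365 7044 0.0011
bung [ 266  208   97   92 6672] [314.  253.5] s 38.3 lean centroid -0.7 plane -0.3 centre px -0.9
t 7.95 xyz [-124.8 -379.1    1.4] rot [ 0.1 -0.3 -4.9] pos [ 0.5444 -0.2206  0.1277] w 0.0572 F [ 0.6  0.4 -4.7]
```

View pics/s9.png

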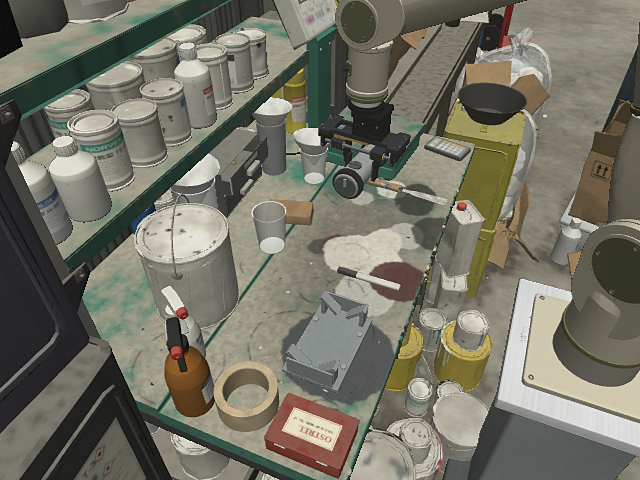

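Request:
{"method": "apply_moves", "body": {
  "increments": [
    {"grip":130,"xyz":[-6,-20,0],"rotation":[0,0,-0.5]},
    {"grip":130,"xyz":[-18,-55,0],"rotation":[0,0,-1]},
    {"grip":130,"xyz":[-31,-95,0],"rotation":[0,0,-1.5]},
    {"grip":130,"xyz":[-45,-135,0],"rotation":[0,0,-2]},
    {"grip":130,"xyz":[-58,-175,0],"rotation":[0,0,-2.5]}
  ]
}}

```text
time: 8.57
ee_pos: [0.5046, -0.038, 0.1262]
eef_rot: [0.999, -0.033, 0.002, 0.001]
ft_force: [-0.1, -0.4, -5.0]
width: 0.0575
```

```bash
python3 -c "
from h import *
go(.4622,.1686,.125,-1.4)"
```

```text
t 8.57 xyz [ -55.8 -203.3    0.6] rot [ 0.1 -0.2 -2.3] pos [ 0.5046 -0.038   0.1262] w 0.0575 F [-0.1 -0.4 -5. ]
```

Request:
{"method": "apply_moves", "body": {
  "increments": [
    {"grip":130,"xyz":[-13,-45,0],"rotation":[0,0,-0.5]},
    {"grip":130,"xyz":[-26,-90,0],"rotation":[0,0,-1]},
    {"grip":130,"xyz":[-38,-135,0],"rotation":[0,0,-1.5]},
    {"grip":130,"xyz":[-49,-175,0],"rotation":[0,0,-2]},
    {"grip":130,"xyz":[-55.8,-203.3,0],"rotation":[0.1,-0.2,-2.3]}
  ]
}}

```text
time: 9.2
ee_pos: [0.4602, 0.1711, 0.1249]
eef_rot: [1.0, -0.011, -0.001, 0.0]
ft_force: [0.1, -0.1, -5.6]
width: 0.0573
```

Request:
{"method": "apply_moves", "body": {
  "increments": [
    {"grip":130,"xyz":[0,0,0],"rotation":[0,0,0]},
    {"grip":130,"xyz":[0,0,0],"rotation":[0,0,0]}
  ]
}}

```text
time: 9.45
ee_pos: [0.4594, 0.1709, 0.1242]
eef_rot: [1.0, -0.011, -0.001, 0.001]
ft_force: [-1.3, -0.6, -5.1]
width: 0.0572
```

```bash
python3 meas.py 10 .4622 .17 .135; python3 - <<'E'
from h import *
go(.4622,.1686,.055,-1.4); c=cam('top','t10')
cv2.imwrite('pics/t10z.png',cv2.resize(c['img'][215:320,180:320],None,fx=5.5,fy=5.5))
E
```

```text
t 9.45 xyz [ 89.1 388.8 100.4] rot [0.1 0.1 4.3] pos [0.4594 0.1709 0.1242] w 0.0572 F [-1.3 -0.6 -5.1]
S [0.46   0.1726] 0.16 0.1355 415 0.0015
bung [321 252  20   7 121] [330.1 254.6] s 37.0 lean centroid -9.4 plane -4.5 centre px -9.7
W [0.4603 0.17  ] -0.22 0.1346 6884 0.0011
bung [321 252  20   7 121] [330.1 254.6] s 39.7 lean centroid -8.3 plane -4.6 centre px -8.8
t 9.55 xyz [ 2.3  1.4 69.5] rot [0.1 0.1 0.1] pos [0.4601 0.1701 0.1245] w 0.0577 F [-1.  -0.6 -4.7]
```

View pics/w10.png

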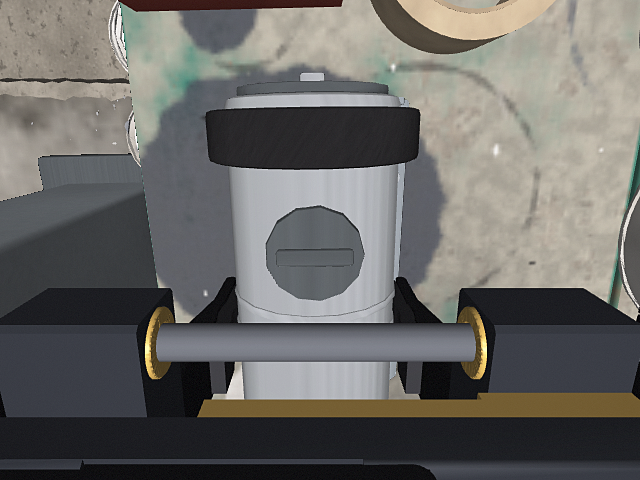

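View pics/s10.png

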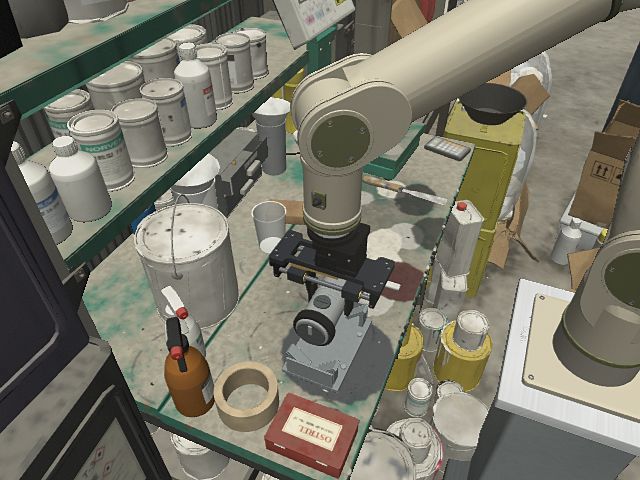

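```bash
python3 - <<'E'
from h import *
S=cam('side'); T=cam('top'); W=cam('wrist')
st=r.read_state(); tc=st['ee_pos']; print(tc.round(4))
for nm,c in (('S',S),('T',T),('W',W)):
    P=pts(c); g=cv2.cvtColor(c['img'],cv2.COLOR_BGR2GRAY)
    d=P-[.460,.170,.135]; rad=np.hypot(d[...,0],d[...,2])
    for lo,hi in ((.05,.095),(-.095,-.05)):
        k=(rad>.0325)&(rad<.038)&(d[...,1]>lo)&(d[...,1]<hi)&(g<75)&(c['range_z']>0)
        y=P[...,1][k]; 
        if len(y)>20: print(nm,lo,len(y),np.percentile(y,[2,50,98]).round(4), 'top z',np.percentile(P[...,2][k],98).round(4))
E
```

```text
[0.4604 0.1705 0.1248]
S 0.05 399 [0.2336 0.243  0.2496] top z 0.1717
T -0.095 159 [0.0936 0.1002 0.1068] top z 0.1713
W 0.05 12455 [0.2335 0.2412 0.2485] top z 0.1709
```

```bash
python3 -c "
from h import *
go(.4622,.1695,.068,-1.4)"
```

```text
t 9.75 xyz [ 1.9  0.9 56.8] rot [0.  0.1 0.1] pos [0.4604 0.1705 0.1248] w 0.0568 F [-0.3 -0.3 -5.3]
```

Request:
{"method": "apply_moves", "body": {
  "increments": [
    {"grip":130,"xyz":[1.9,0.9,10],"rotation":[0,0,0]},
    {"grip":130,"xyz":[1.9,0.9,25],"rotation":[0,0,0]},
    {"grip":130,"xyz":[1.9,0.9,40],"rotation":[0,0,0]},
    {"grip":130,"xyz":[1.9,0.9,52],"rotation":[0,0,0]},
    {"grip":130,"xyz":[1.9,0.9,56],"rotation":[0,0,0]}
  ]
}}

```text
time: 10.38
ee_pos: [0.4616, 0.1694, 0.0677]
eef_rot: [1.0, -0.011, -0.001, 0.0]
ft_force: [-0.3, 0.5, -5.1]
width: 0.0572
```

```bash
python3 - <<'E'
from h import *
go(.4622,.1695,.055,-1.4)
c=cam('side'); cv2.imwrite('pics/s11z.png',cv2.resize(c['img'][270:400,260:400],None,fx=5,fy=4.5))
c=cam('top'); cv2.imwrite('pics/t11z.png',cv2.resize(c['img'][215:320,180:320],None,fx=5.5,fy=5.5))
E
```

```text
t 10.38 xyz [ 0.6 -0.1 12.7] rot [0.  0.2 0.1] pos [0.4616 0.1694 0.0677] w 0.0572 F [-0.3  0.5 -5.1]
```

View pics/s11z.png

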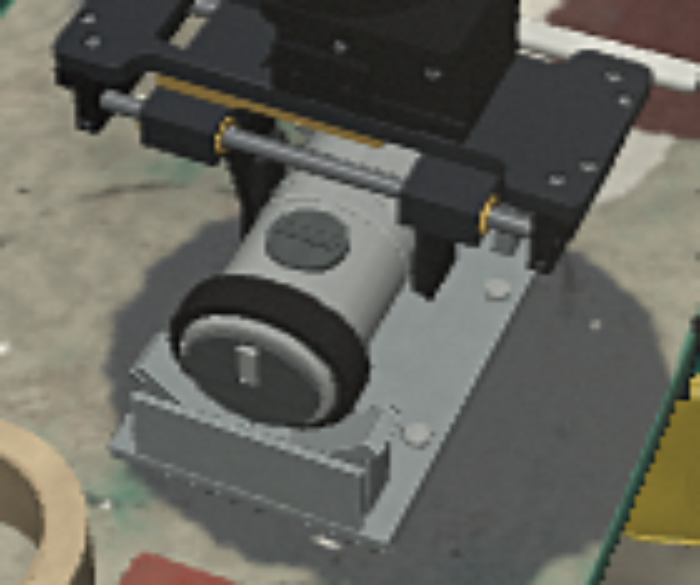

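View pics/t11z.png

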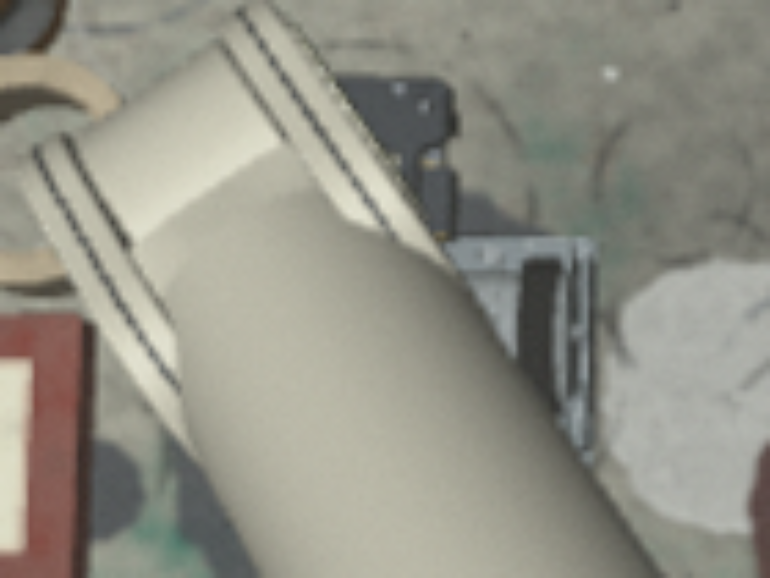

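The hoop sits over the saddle within the lip, with the rib upright at (247,365). I'll lower gently.

Request:
{"method": "apply_moves", "body": {
  "increments": [
    {"grip":130,"xyz":[0.6,0,4],"rotation":[0,0,0]},
    {"grip":130,"xyz":[0.6,0,8],"rotation":[0,0,0]},
    {"grip":130,"xyz":[0.6,0,10],"rotation":[0,0,0]},
    {"grip":130,"xyz":[0.6,0,11],"rotation":[0,0,0]}
  ]
}}

```text
time: 10.98
ee_pos: [0.4625, 0.1696, 0.0573]
eef_rot: [1.0, -0.011, -0.001, 0.0]
ft_force: [-0.3, 0.7, -5.2]
width: 0.0573
```

```bash
python3 -c "
from h import *
go(.4622,.1695,.054,-1.4)"
```

```text
t 10.97 xyz [-0.3  0.1  3.3] rot [0.  0.1 0.1] pos [0.4625 0.1696 0.0573] w 0.0573 F [-0.3  0.7 -5.2]
```

Request:
{"method": "apply_moves", "body": {
  "increments": [
    {"grip":130,"xyz":[0,0,1],"rotation":[0,0,0]},
    {"grip":130,"xyz":[0,0,2],"rotation":[0,0,0]},
    {"grip":130,"xyz":[0,0,3],"rotation":[0,0,0]}
  ]
}}

```text
time: 11.35
ee_pos: [0.4628, 0.1697, 0.0546]
eef_rot: [1.0, -0.012, -0.001, 0.0]
ft_force: [-3.3, -0.4, 3.1]
width: 0.0573
```

Request:
{"method": "apply_moves", "body": {
  "increments": [
    {"grip":130,"xyz":[-0.4,0,0.2],"rotation":[0,0,0]},
    {"grip":130,"xyz":[-0.4,0,0.2],"rotation":[0,0,0]}
  ]
}}

```text
time: 11.6
ee_pos: [0.4627, 0.1697, 0.0547]
eef_rot: [1.0, -0.012, -0.0, 0.0]
ft_force: [1.1, -0.0, -0.2]
width: 0.0572
```

```bash
python3 meas.py 12 .4622 .17 .065; python3 - <<'E'
from h import *
c=cam('side'); cv2.imwrite('pics/s12z.png',cv2.resize(c['img'][270:400,260:400],None,fx=5,fy=4.5))
E
```

```text
t 11.6 xyz [ 86.5 387.5  30.7] rot [0.  0.  4.2] pos [0.4627 0.1697 0.0547] w 0.0572 F [ 1.1 -0.  -0.2]
S [0.4628 0.1706] -0.59 0.066 314 0.0015
bung [284 249  60  11 434] [315.2 253.7] s 38.1 lean centroid -2.4 plane -0.1 centre px -1.8
W [0.4636 0.17  ] -0.57 0.0652 7158 0.0011
bung [284 249  60  11 434] [315.2 253.7] s 38.7 lean centroid -1.0 plane -0.1 centre px -0.4
```

View pics/s12z.png

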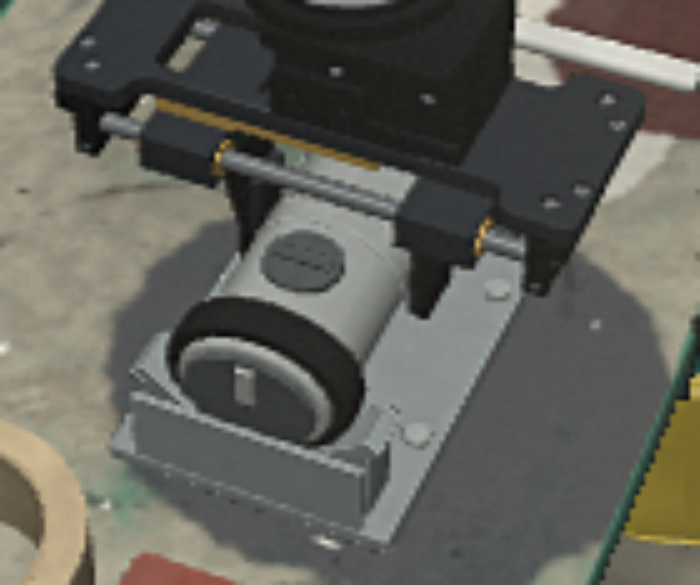

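View pics/w12.png

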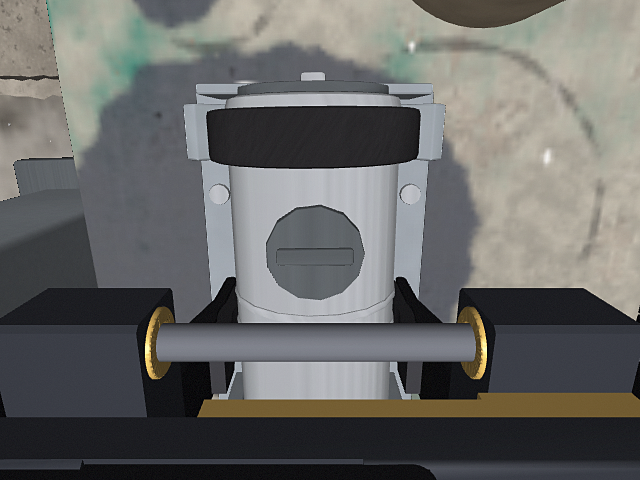

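The drum is seated: the hoop (313,137) is centred in the saddle, and the bung (314,254) is on the centre line. I'll release and retreat.

Request:
{"method": "apply_moves", "body": {
  "increments": [
    {"grip":100,"xyz":[0,0,0],"rotation":[0,0,0]},
    {"grip":85,"xyz":[0,0,0],"rotation":[0,0,0]},
    {"grip":80,"xyz":[0,0,0],"rotation":[0,0,0]},
    {"grip":65,"xyz":[0,0,0],"rotation":[0,0,0]},
    {"grip":30,"xyz":[0,0,0],"rotation":[0,0,0]}
  ],
  "squeeze": 5
}}

```text
time: 12.38
ee_pos: [0.4629, 0.1698, 0.0548]
eef_rot: [1.0, -0.012, -0.0, 0.0]
ft_force: [0.4, -0.5, -0.4]
width: 0.0689
```

Request:
{"method": "apply_moves", "body": {
  "increments": [
    {"grip":0,"xyz":[0,0,0],"rotation":[0,0,0]},
    {"grip":0,"xyz":[0,0,0],"rotation":[0,0,0]},
    {"grip":0,"xyz":[0,0,-10],"rotation":[0,0,0]},
    {"grip":0,"xyz":[0,0,-35],"rotation":[0,0,0]},
    {"grip":0,"xyz":[0,0,-65],"rotation":[0,0,0]}
  ]
}}

```text
time: 13.0
ee_pos: [0.4626, 0.1699, 0.1209]
eef_rot: [1.0, -0.012, -0.0, -0.0]
ft_force: [-0.0, 0.4, -0.2]
width: 0.0869
```

Request:
{"method": "apply_moves", "body": {
  "increments": [
    {"grip":0,"xyz":[0,0,-30],"rotation":[0,0,0]},
    {"grip":0,"xyz":[0,20,-60],"rotation":[0,0,0]},
    {"grip":0,"xyz":[0,50,-80],"rotation":[0,0,0]},
    {"grip":0,"xyz":[0,90,-80],"rotation":[0,0,0]},
    {"grip":0,"xyz":[0,130,-80],"rotation":[0,0,0]}
  ]
}}

```text
time: 13.62
ee_pos: [0.4597, 0.0389, 0.2019]
eef_rot: [1.0, -0.011, 0.0, 0.0]
ft_force: [0.2, 0.4, 0.1]
width: 0.0869
```

Request:
{"method": "apply_moves", "body": {
  "increments": [
    {"grip":0,"xyz":[0,50,0],"rotation":[0,0,0]},
    {"grip":0,"xyz":[0,100,0],"rotation":[0,0,0]},
    {"grip":0,"xyz":[0,140,0],"rotation":[0,0,0]},
    {"grip":0,"xyz":[0,150,0],"rotation":[0,0,0]},
    {"grip":0,"xyz":[0,150,0],"rotation":[0,0,0]}
  ]
}}

```text
time: 14.25
ee_pos: [0.4564, -0.1108, 0.2023]
eef_rot: [1.0, -0.012, 0.001, -0.0]
ft_force: [0.1, 0.5, 0.9]
width: 0.0868
```

```bash
python3 - <<'E'
from h import *
S=cam('side','s13'); T=cam('top','t13'); print(r.read_state()['time'],r.read_state()['ft_force'])
for n,cs in (('S',[S]),('T',[T]),('ST',[T,S])):
    p,*_,k,sd=fitdrum(cs,np.array([.462,.17]),-.02,.065); print(n,p[:2].round(4),np.degrees(p[2]).round(2),p[3].round(4),k,round(sd,4))
a=cv2.resize(S['img'][270:400,260:400],None,fx=4,fy=4); b=cv2.resize(T['img'][235:325,195:310],None,fx=5.78,fy=5.78)[:520]
cv2.imwrite('pics/s13z.png',a); cv2.imwrite('pics/t13z.png',b)
g=cv2.cvtColor(T['img'],cv2.COLOR_BGR2GRAY)
E
```

```text
14.35 [0.03385616 1.0705475  0.50933719]
S [0.4623 0.17  ] -1.49 0.0651 952 0.001
T [0.4623 0.17  ] -1.42 0.0643 706 0.0018
ST [0.4623 0.17  ] -1.48 0.0648 1657 0.0014
```

View pics/s13z.png

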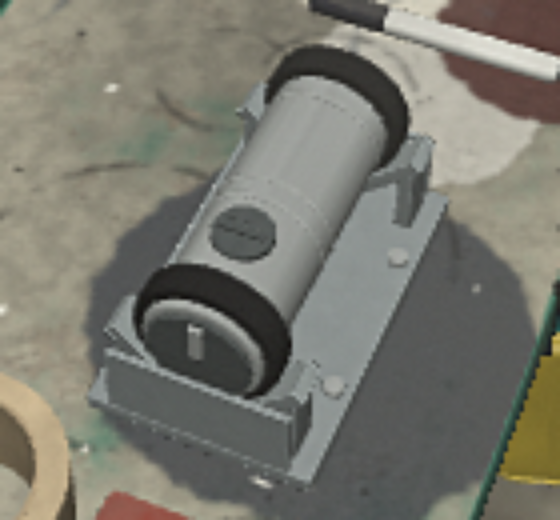

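View pics/t13z.png

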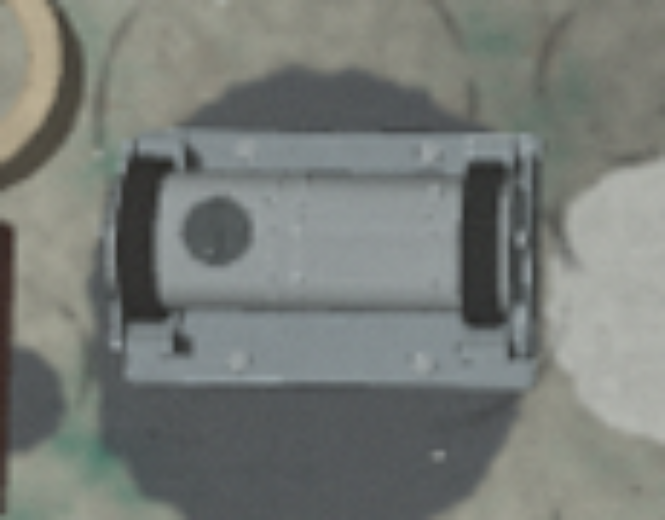

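View pics/t13.png

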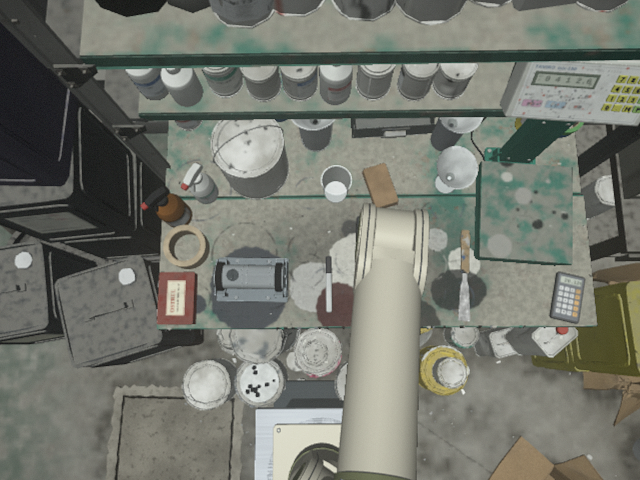

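```bash
python3 - <<'E'
from h import *
T=cam('top');S=cam('side'); C=np.array([.4623,.170,.065]);y=np.radians(-1.45)
print(oncyl(T,195+217.5/5.78-.5,235+231.5/5.78-.5,C,y,.034), oncyl(S,260+243.5/4-.5,270+233/4-.5,C,y,.034))
a=onface(S,260+193/4,270+356/4,C,y,.085);b=onface(S,260+196/4,270+326/4,C,y,.085);print(a,b)
E
```

```text
(np.float64(36.03143277871182), np.float64(2.4140686340242348)) (np.float64(40.06634985482656), np.float64(2.7771719164363318))
[-0.61313057  0.08147256] [ 1.23725232 22.34666937]
```

```bash
python3 -c "
from h import *
print(r.read_state()['time']); print(r.close_job())"
```

```text
14.45
the job is handed in; nothing more can be done
None
```

I rolled the drum about 51 mm away from the robot between loosely caged fingers until the bung was on top. Then I gripped it, lifted it, laid it in the decanting cradle and backed off. I handed the job in at 14.5 s.

- **Seating:** the drum's middle is at (0.462, 0.170, 0.065) m with its axis at −1.5°. That matches the cradle centre I measured, (0.462, 0.170) m at −1.4°, and the 65 mm seated height. The top and side views show a hoop in each saddle, inside the lips.
- **Bung on top:** the views disagree slightly. The wrist camera put the lean within 1° of vertical before the lift and after seating. After release, the top and side views gave about 2.5° towards the robot, and the end rib about 3–5°. That is roughly what the 2 mm calibration error would produce, so I left it.
- **Other checks:** no measured force between moves exceeded about 6 N. In the last top picture the other objects I could see look to be where they started; I judged that by eye and did not measure it.

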